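# Clear the balance pan, tare it and load the next bottle

## Task

The balance is blocked by the big red-capped bottle that was left on its pan: stand that bottle upright on the floor of the white bottle tray, beside the bottle already there. Then press the balance's blue tare button fully down while the pan is empty, and after that stand the blue-capped bottle from the open bench between the balance and the tray upright in the middle of the pan, setting it down gently rather than dropping it. Keep both bottles upright all the time, and do not disturb the white-capped bottle or the two vials.

Things in the scene. Friction and masses are not known exactly. Their poses are not given: they have to be found in the camera images.
- balance: Top-pan laboratory balance, fixed to the bench; 211 x 160 mm, origin on the bench under its middle, z up, x from the front (low grey apron with display and button) to the rear. White rear housing from x = -45 to +105 mm, top 56 mm high; grey apron from x = -105 to -45 mm, top 36 mm high. Round steel pan, radius 60 mm, centred at x = +30 mm, y = 0, its top 68 mm high.
- pan (a point): Centre of the top face of the round steel pan (radius 60 mm), 68 mm above the bench; axes as the balance.
- tare (a joint): Travel of the tare button in m: 0 = up, 0.006 = fully down; a spring button pressed straight down, about 4 N at the bottom, springs back.
- tare_top (a point): Centre of the top face of the blue round tare button (22 mm across), on the balance's front apron; it moves down with the button.
- tray: Shallow white plastic bottle tray, fixed to the bench; 260 mm (its x) x 150 mm (its y), walls 4 mm thick and 16 mm high, floor 4 mm thick; origin on the bench under its centre, z up.
- tray_in (a point): Centre of the tray's inner floor (inner space 252 x 142 mm, along the tray's x and y), 4 mm above the bench.
- red_bottle: White reagent bottle with a red cap, loose, 0.35 kg nominal, standing on the pan at the start. Body 73 mm across, shoulder narrowing to the cap; cap 42 mm across from 116 to 135 mm height. Origin at the centre of its underside, z up along the bottle.
- blue_bottle: Small white reagent bottle with a blue cap, loose, 0.11 kg nominal, standing on the open bench between the balance and the tray (not the similar one at the back by the pipette stand, which is only scenery). Body 49 mm across, to about 60 mm height, then a shoulder; cap 34 mm across from 73 to 85 mm height. Origin at the centre of its underside, z up along the bottle.
- white_bottle: Small white reagent bottle with a white cap, 45 mm across and 80 mm high, standing loose in the tray; leave it alone. Origin at the centre of its underside.
- vial_a: Small clear vial with a white cap, 15 mm across, 46 mm high, loose on the bench near the robot; leave it alone. Origin at the centre of its underside.
- vial_b: Small clear vial with a black cap, 15 mm across, 46 mm high, loose on the bench near the robot; leave it alone. Origin at the centre of its underside.
Things that resemble listed ones, but are neither listed nor needed, are in the scene too. Leave any orange or yellow look-alike of the blue_bottle alone.

How it is judged (in metres and radians):
On the way, in this order (a step that is already met when the one before it is completed fails the run):
1. the red-capped bottle stands upright on the tray's floor, released (x of red_bottle in the frame of tray_in between -0.1 and 0.1 m and y of red_bottle in the frame of tray_in between -0.045 and 0.045 m and z of red_bottle in the frame of tray_in between -0.004 and 0.006 m and angle between red_bottle's own z axis and vertical below 0.08 rad and linear speed of red_bottle below 0.03 m/s and contact force between the fingers and red_bottle below 0.2 N), for 0.2 s.
2. the tare button is pressed down (at least 4.5 of 6 mm) while nothing stands on the balance (value of joint tare above 0.0045 m and contact force between balance and blue_bottle below 0.1 N and contact force between balance and red_bottle below 0.1 N), for 0.04 s.
At the end, for the whole second after the job is handed in: The blue-capped bottle stands upright (within 0.08 rad) and at rest on the pan, its centre within 20 mm of the pan's centre; the red-capped bottle stands upright (within 0.08 rad) and at rest on the tray's floor; both are released and the tare button is up again (all of step 1 and horizontal distance between blue_bottle and pan below 0.02 m and z of blue_bottle in the frame of pan between -0.004 and 0.006 m and angle between blue_bottle's own z axis and vertical below 0.08 rad and linear speed of blue_bottle below 0.03 m/s and contact force between the fingers and blue_bottle below 0.2 N and value of joint tare below 0.002 m); the robot touches nothing.
It fails at once if the white-capped bottle is disturbed (shifted by more than 30 mm or tipped over) (distance of white_bottle from where it was at the start of the episode above 0.03 m or angle between white_bottle's own z axis and vertical above 0.6 rad).
It fails at once if a vial is disturbed (shifted by more than 30 mm or tipped over) (distance of any of vial_a, vial_b from where it was at the start of the episode above 0.03 m or angle between any of vial_a, vial_b's own z axis and vertical above 0.6 rad).
It fails at once if the red-capped bottle is tipped by more than 0.6 rad (angle between red_bottle's own z axis and vertical above 0.6 rad).
It fails at once if the blue-capped bottle is tipped by more than 0.6 rad (angle between blue_bottle's own z axis and vertical above 0.6 rad).
It fails at once if the blue-capped bottle is dropped onto the balance (let go and falling faster than 0.45 m/s, a free fall of more than about 10 mm) (contact force between the fingers and blue_bottle below 0.2 N and horizontal distance between blue_bottle and pan below 0.08 m and linear speed of blue_bottle above 0.45 m/s).
It also fails if it takes over 67 s, if anything falls off the work surface, if the arm or the gripper's body presses on something with over 40 N, if the wrist force passes 120 N, or if a joint passes its speed limit or range.

## Robot

A 6-joint arm with a two-finger parallel gripper is mounted at the origin on a cart in front of the work surface, level with it; the furniture and walls round the work are solid. World frame = base frame: x ahead of the robot, y to its left, z up, the work surface at z = 0. Lengths are in mm, angles in rad, forces in N, time in s.
With the tool pointing down it reaches from about 225 to 875 mm from the base axis. Payload 3.4 kg.
Tool frame: the origin (TCP) lies midway between the tips of the shut fingers; the grasp point (between the pads) lies 19 mm behind it; z points along the fingers, y is the line along which they close (so a half turn about z gives the same grasp; the last joint's range is limited). The gripper opens to 85 mm and grips with 20 to 120 N. Pads are 22 mm wide; open, the fingers measure 114 mm over their backs; the gripper's body (76 mm by 85 mm) begins 54 mm behind the grasp point. The pads swing forward as they close: fully open they stand 13 mm farther back than shut.
Start: joints at [0.982, 0.276, 1.505, -0, 1.361, -0.121], TCP at [259.302, 513.249, 231.328] pointing down, gripper open.
Joint ranges: [-2.89, 2.89], [-0.75, 2.08], [0.22, 2.7], [-1.18, 4.32], [0.11, 2.71], [-2.7, 2.7]. Speed limits (rad/s): [2.57, 2.57, 3.14, 3.14, 3.14, 3.14].

## Interface

Orientations are given as a unit quaternion [w, x, y, z].
In Python, from station import env, cams, ticket gives the robot as it stands.
- The arm moves only by the tool move_arm, never from a script. Its arguments are lists of equal length, an entry for each row: "translation": the shift along the world's x, y, z in m, a list of three; "spin": the turn about the world's z in degrees. A call has 1 to 12 rows; each row is the pose to reach, as a shift and turn from the pose commanded when the call began; what a row does not reach only later rows make up. A row lasts 1/8 s, in which the tool goes at most 62.5 mm and 10.7 degrees, less where a joint would pass 70% of its speed; a pose out of reach is approached as far as the arm can. A call with a gripper value outside its range is refused whole. "grip" is the opening, from -1 (shut) to 1 (fully open), set as the call begins (left out, the last holds). The fingers move at their own pace and stop on an object; "force" is the grip in N (left out, the last holds). Time passes only in rows, so rows that repeat a pose let the fingers close. It gives the time, the measured TCP pose, the force, the opening and the grip force at its end, in the units of the state.
- env.sense(): the state, without advancing time (a new reading comes with each control period).
- cams.read_camera(name): name is "side" or "top" or "wrist"; returns a dict with "pixels" (400x640x3 uint8, red, green, blue), "fx", "fy", "cx", "cy" (pixels), "rvec" (rotation vector, rad) and "tvec" (3), from world to camera coordinates, as OpenCV has them. Camera axes: x right, y down, z forward; pixel columns grow to the right and rows downward; lengths in mm; the calibration is good to about 2 mm. A picture is of the moment at which its call begins. There is no depth.
- ticket.finish_job(): hands the job in; it is judged then, once.
The state is a dict: "clock": time; "joints": joint angles; "qd": joint speeds; "joint_efforts": joint torques, N m; "tcp_pos": TCP position; "tcp_rot": TCP orientation; "contact_force": force on the tool from outside, world axes, zero at the start; "torque": the same for the moment, N m; "opening": finger opening in mm; "finger_force": force on a finger pad.
Only numpy, scipy, OpenCV 4.12 (cv2) and the standard library are available. Lean on these libraries where they do the work, as an engineer would, in place of code of your own. Each camera call takes 0.05 s, during which the arm holds its last target. There are 200 camera calls.

## Working session

There is one attempt and no reset: what is moved stays moved. The work goes in short steps, Python scripts to look and compute and a tool call to move; the robot and the scene stay as the last step left them, time stands still between calls to the robot, and variables do not carry over. Pictures are saved under pics/ and viewed, at most 11 in all, crops included, and the job is handed in when it is done.

Besides the shell and the picture viewer there is one more tool, called after "Emit:" as a command line: name --pt "numbers of a row" for each row, then --argument value for the rest. move_arm: Moves the arm, as the interface text tells. Its arguments: {"type":"object","properties":{"translation":{"type":"array"},"spin":{"type":"array"},"grip":{"type":"number"},"force":{"type":"number"}},"required":["translation","spin"]}

```bash
ls; mkdir -p pics; cat > h.py <<'E'
import numpy as np, cv2
from station import env, cams, ticket
def cam(n):
    c=cams.read_camera(n); R,_=cv2.Rodrigues(np.array(c['rvec'],float)); c['R']=R; c['t']=np.array(c['tvec'],float).ravel()
    c['C']=-R.T@c['t']; return c
def ray(c,u,v):
    d=c['R'].T@np.array([(u-c['cx'])/c['fx'],(v-c['cy'])/c['fy'],1.]); return c['C'],d/np.linalg.norm(d)
def onz(c,u,v,z):
    o,d=ray(c,u,v); return o+d*(z-o[2])/d[2]
def tri(r1,r2):
    (o1,d1),(o2,d2)=r1,r2
    s=np.linalg.lstsq(np.stack([d1,-d2],1),o2-o1,rcond=None)[0]
    p,q=o1+s[0]*d1,o2+s[1]*d2; return (p+q)/2,np.linalg.norm(p-q)
def proj(c,p):
    q=c['R']@np.array(p,float)+c['t']; return np.array([c['fx']*q[0]/q[2]+c['cx'],c['fy']*q[1]/q[2]+c['cy']])
def blobs(c,lo,hi,amin=30):
    hsv=cv2.cvtColor(c['pixels'],cv2.COLOR_RGB2HSV); m=cv2.inRange(hsv,lo,hi)
    n,l,s,ce=cv2.connectedComponentsWithStats(m)
    return [(np.round(ce[i],1).tolist(),s[i].tolist()) for i in range(1,n) if s[i][4]>=amin]
E
python3 - <<'E'
from h import *
ims=[]
for n in ['side','top','wrist']:
    c=cam(n); cv2.imwrite(f'pics/{n}0.png',c['pixels'][:,:,::-1]); print(n,c['C'].round(),c['fx'],c['R'].round(2).tolist())
    for nm,lo,hi in [('red',(0,120,80),(8,255,255)),('red2',(172,120,80),(180,255,255)),('blue',(95,110,60),(130,255,255)),('yel',(9,120,80),(35,255,255))]:
        print(nm,blobs(c,lo,hi))
E
```

```text
pics
side [  45. -785.  585.] 480.26700259587255 [[0.85, -0.52, -0.0], [-0.24, -0.39, -0.89], [0.46, 0.76, -0.46]]
red [([387.9, 191.3], [378, 184, 23, 17, 184])]
red2 [([389.7, 192.2], [380, 184, 21, 17, 127])]
blue [([514.1, 25.2], [510, 23, 9, 5, 37]), ([232.6, 62.8], [214, 55, 35, 16, 148]), ([404.1, 97.7], [403, 90, 3, 15, 40]), ([393.9, 139.4], [390, 136, 9, 9, 62]), ([203.2, 169.5], [162, 152, 88, 35, 1333]), ([441.8, 164.2], [435, 161, 14, 7, 79]), ([326.2, 201.5], [320, 198, 13, 8, 91]), ([422.2, 214.7], [407, 200, 31, 28, 516]), ([355.3, 286.8], [349, 281, 13, 12, 123])]
yel [([393.6, 93.6], [392, 86, 4, 15, 54]), ([365.2, 204.5], [357, 188, 19, 39, 459]), ([300.0, 235.4], [288, 214, 24, 43, 870])]
top [ 323.    9. 1103.] 471.02528403305587 [[0.02, -1.0, -0.02], [-0.98, -0.02, -0.18], [0.18, 0.02, -0.98]]
red []
red2 [([428.5, 176.9], [419, 168, 19, 19, 227])]
blue [([237.5, 2.0], [234, 0, 8, 5, 36]), ([317.4, 33.0], [310, 26, 16, 15, 181]), ([291.7, 68.4], [286, 63, 12, 12, 101]), ([338.5, 123.3], [314, 117, 51, 12, 343]), ([320.8, 188.0], [314, 181, 14, 15, 173]), ([113.4, 245.6], [74, 191, 80, 106, 5234]), ([439.3, 238.6], [434, 233, 12, 12, 106])]
yel [([216.2, 2.0], [212, 0, 9, 6, 39]), ([328.9, 148.5], [318, 135, 23, 28, 495]), ([337.7, 232.1], [327, 220, 23, 25, 439])]
wrist [199. 543. 372.] 289.85079596418785 [[0.45, 0.89, -0.0], [0.86, -0.43, 0.26], [0.23, -0.12, -0.97]]
red []
red2 []
blue [([364.2, 263.9], [294, 190, 132, 152, 9543])]
yel []
```

View pics/top0.png

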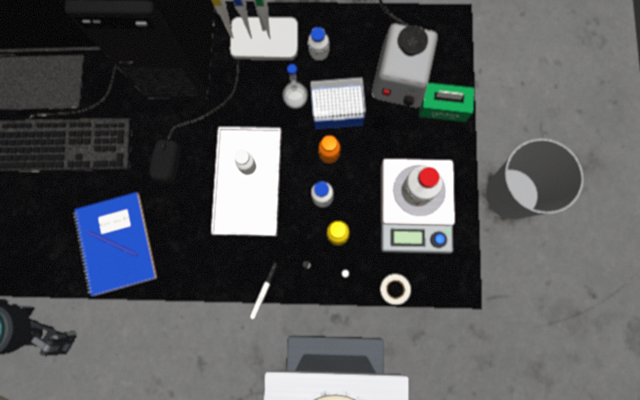

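View pics/side0.png

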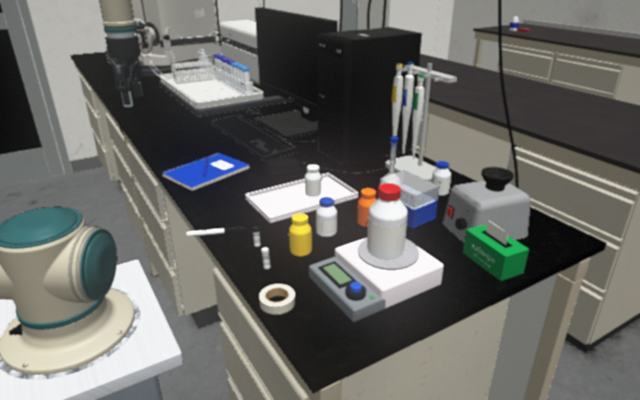

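The top view shows the red cap at (428,177), the tare button at (439,239), and the tray at (212–281, 127–235) with the white bottle at (245,160). The vials are at about (307,265) and (345,273).

Blue-bottle candidates in the top view:
- **Small blue cap on open bench (321,188):** this one matches the description. It is at (326,201) in the side view.
- **Blue cap by the pipette stand (317,33):** scenery.
- **Flask with blue stopper (292,68):** not it.
- **Orange (329,148) and yellow (338,232):** look-alikes.

```bash
python3 - <<'E'
from h import *
t=cam('top'); s=cam('side')
for nm,a,b in [('red',(428.5,176.9),(388.8,191.7)),('blue',(320.8,188),(326.2,201.5)),('tare',(439.3,238.6),(355.3,286.8)),('orange',(328.9,148.5),(365.2,204.5)),('yel',(337.7,232.1),(300,235.4)),('scen',(317.4,33),(441.8,164.2))]:
    p,e=tri(ray(t,*a),ray(s,*b)); print(nm,p.round(1),'gap',e.round(1))
# white regions in top
hsv=cv2.cvtColor(t['pixels'],cv2.COLOR_RGB2HSV)
m=cv2.inRange(hsv,(0,0,120),(180,70,255)); 
for (x0,y0,x1,y1,z,n) in [(205,120,290,242,16,'tray'),(372,150,462,226,56,'housing')]:
    mm=np.zeros_like(m); mm[y0:y1,x0:x1]=m[y0:y1,x0:x1]
    mm=cv2.morphologyEx(mm,cv2.MORPH_CLOSE,np.ones((5,5)))
    c=max(cv2.findContours(mm,0,1)[0],key=cv2.contourArea)
    h=cv2.convexHull(c); ap=cv2.approxPolyDP(h,5,True)[:,0]
    r=cv2.boxPoints(cv2.minAreaRect(c))
    for nn,q in(('approx',ap),('rect',r)):
        W=np.array([onz(t,u,v,z)[:2] for u,v in q]); print(n,nn,q.round(0).tolist(),W.round(0).tolist(),'mid',W.mean(0).round(1),'sides',np.linalg.norm(W-np.roll(W,-1,0),axis=1).round(0))
for n,uv,z in [('vialB',(307,265),46),('vialA',(345.5,273),46),('white',(243,156),80),('pen',(262,292),5),('tape',(396,289),20)]: print(n,onz(t,*uv,z).round(0))
a=cv2.resize(t['pixels'][110:300,200:470],None,fx=2.9,fy=2.9,interpolation=2); cv2.imwrite('pics/crop1.png',a[:,:,::-1])
E
```

```text
red [ 556.8 -174.4  194. ] gap 1.5
blue [555.9  42.   77.9] gap 2.3
tare [ 451.9 -225.    53.1] gap 1.2
orange [656.5  26.8  49.3] gap 3.6
yel [463.6   1.7  37.9] gap 0.9
scen [930.6  60.4  80. ] gap 4.2
tray approx [[280, 128], [275, 235], [211, 233], [218, 127]] [[718.0, 146.0], [457.0, 147.0], [458.0, 297.0], [718.0, 297.0]] mid [587.8 221.9] sides [261. 150. 260. 151.]
tray rect [[210.0, 234.0], [215.0, 125.0], [281.0, 127.0], [276.0, 237.0]] [[456.0, 298.0], [724.0, 305.0], [720.0, 145.0], [453.0, 145.0]] mid [588.1 223.3] sides [268. 160. 267. 153.]
housing approx [[452, 161], [452, 225], [383, 225], [384, 159]] [[632.0, -257.0], [483.0, -254.0], [480.0, -100.0], [633.0, -101.0]] mid [ 557.1 -177.8] sides [148. 154. 153. 156.]
housing rect [[382.0, 225.0], [382.0, 159.0], [454.0, 159.0], [454.0, 225.0]] [[480.0, -97.0], [633.0, -97.0], [637.0, -262.0], [483.0, -258.0]] mid [ 558.3 -178.4] sides [153. 165. 153. 161.]
vialB [387.  69.  46.]
vialA [372. -18.  46.]
white [627. 219.  80.]
pen [326. 173.   5.]
tape [ 340. -133.   20.]
```

View pics/crop1.png

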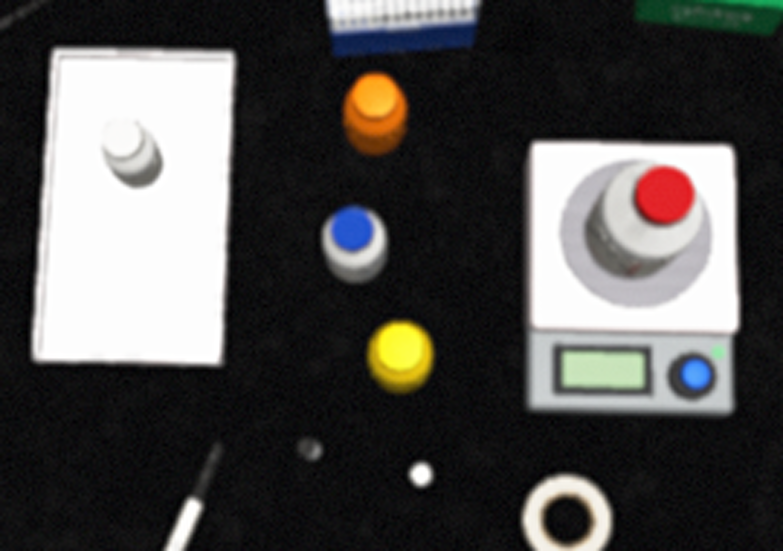

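The crop confirms the small blue-capped bottle at crop (353,235), between the tray and the balance, with orange (375,100) and yellow (400,350) on either side. Measured cap heights match the text: red 194 = 68 + 126, blue 78. The tray measures 260 × 150 with its centre at (588,222).

```bash
python3 - <<'E'
from h import *
from scipy.spatial.transform import Rotation as Ro
s=env.sense(); q=np.array(s['tcp_rot']); print(s['tcp_pos'],s['opening'],s['clock'],s['joints']); print(Ro.from_quat(q[[1,2,3,0]]).as_matrix().round(3))
E
```

```text
[259.1391865  513.05870953 230.87156833] 85.12225684033162 0.25 [ 9.82040350e-01  2.76314082e-01  1.50545163e+00  1.91097576e-05
  1.36070912e+00 -1.20994233e-01]
[[-0.893  0.451 -0.001]
 [ 0.451  0.893 -0.001]
 [ 0.    -0.001 -1.   ]]
```

Emit:
move_arm --pt "0.02 -0.05 0.03" --pt "0.045 -0.105 0.05" --pt "0.07 -0.16 0.05" --pt "0.095 -0.215 0.05" --pt "0.12 -0.27 0.05" --pt "0.145 -0.325 0.05" --pt "0.17 -0.38 0.05" --pt "0.195 -0.435 0.05" --pt "0.215 -0.49 0.05" --pt "0.235 -0.54 0.05" --pt "0.24 -0.58 0.05" --pt "0.24 -0.58 0.05" --spin '[0,0,0,0,0,0,0,0,0,0,0,0]' --grip 1

```text
clock: 1.75
tcp_pos: [499.7, -69.4, 280.9]
tcp_rot: [-0.0, 0.234, 0.972, -0.0]
contact_force: [0.2, 0.1, 0.3]
opening: 85.3
finger_force: 0.0
```

```bash
python3 - <<'E'
from h import *
w=cam('wrist'); print(env.sense()['joints'])
for r in [((0,120,80),(8,255,255)),((170,120,80),(180,255,255))]: print(blobs(w,*r))
hsv=cv2.cvtColor(w['pixels'],cv2.COLOR_RGB2HSV); m=cv2.inRange(hsv,(0,120,60),(8,255,255))|cv2.inRange(hsv,(170,120,60),(180,255,255))
c=max(cv2.findContours(m,0,1)[0],key=cv2.contourArea); (u,v),ax,an=cv2.fitEllipse(cv2.convexHull(c)); print(u,v,ax,w['C'])
print(onz(w,u,v,203),onz(w,u,v,194))
t=cam('top'); print(blobs(t,(170,120,80),(180,255,255)))
b=max(blobs(t,(170,120,80),(180,255,255)),key=lambda b:b[1][4])[0] if blobs(t,(170,120,80),(180,255,255)) else (428.5,176.9)
print(tri(ray(w,u,v),ray(t,*b)))
cv2.imwrite('pics/w1.png',w['pixels'][:,:,::-1])
E
```

```text
[-2.73331299e-01  1.42865501e-01  1.55831007e+00  4.51936218e-04
  1.44135655e+00 -1.37373646e+00]
[]
[([245.3, 310.6], [222, 284, 47, 50, 1629])]
246.66668701171875 308.3957214355469 (47.40253448486328, 51.16754150390625) [439.66104743 -39.58813905 421.94256181]
[ 549.91678628 -167.72875303  203.        ] [ 554.44903273 -172.99618717  194.        ]
[([428.4, 176.9], [420, 169, 18, 17, 223])]
(array([ 558.38751721, -176.33638278,  187.6295976 ]), np.float64(1.6393744174562914))
```

View pics/w1.png

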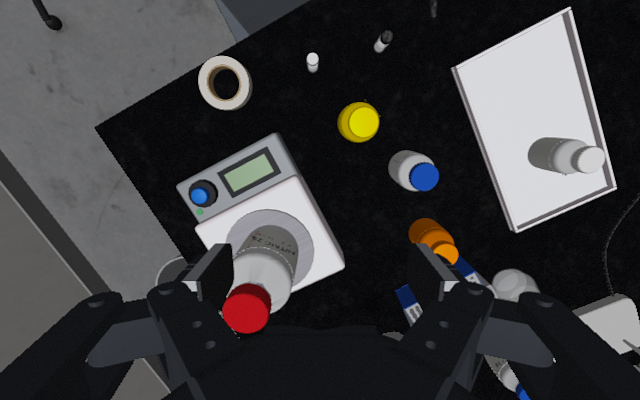

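The wrist view shows the red cap at (247,308), giving (555,-174), which agrees with side + top. The button is at (202,195) and the balance is clear. I'll approach the cap now.

Emit:
move_arm --pt "0.02 -0.04 0" --pt "0.04 -0.08 0" --pt "0.057 -0.107 0" --pt "0.057 -0.107 0" --pt "0.057 -0.107 -0.03" --pt "0.057 -0.107 -0.06" --pt "0.057 -0.107 -0.085" --pt "0.057 -0.107 -0.1" --pt "0.057 -0.107 -0.107" --pt "0.057 -0.107 -0.107" --spin '[9,18,27,27,27,27,27,27,27,27]'

```text
clock: 3.1
tcp_pos: [556.4, -173.3, 174.6]
tcp_rot: [0.0, -0.002, 1.0, 0.0]
contact_force: [0.4, 0.3, -0.4]
opening: 85.3
finger_force: 0.0
```

Emit:
move_arm --pt "0 0 0" --pt "0 0 0" --pt "0 0 0" --pt "0 0 0" --pt "0 0 0" --pt "0 0 0" --pt "0 0 0" --pt "0 0 0" --spin '[0,0,0,0,0,0,0,0]' --grip -1 --force 50

```text
clock: 4.1
tcp_pos: [556.8, -173.3, 175.6]
tcp_rot: [0.001, -0.002, 1.0, 0.0]
contact_force: [-0.8, 2.1, 5.7]
opening: 42.8
finger_force: 45.9
```

Emit:
move_arm --pt "0 0 0.01" --pt "0 0 0.03" --pt "0 0 0.055" --pt "0 0 0.075" --pt "0 0 0.085" --pt "0 0 0.09" --pt "0 0 0.09" --spin '[0,0,0,0,0,0,0]'

```text
clock: 4.97
tcp_pos: [556.1, -173.7, 263.9]
tcp_rot: [-0.0, -0.002, 1.0, 0.0]
contact_force: [-0.4, 0.7, -3.2]
opening: 42.6
finger_force: 44.9
```

Emit:
move_arm --pt "0 0.02 0" --pt "0 0.05 0" --pt "-0.005 0.09 0" --pt "-0.01 0.13 0" --pt "-0.015 0.17 0" --pt "-0.02 0.21 0" --pt "-0.025 0.25 0" --pt "-0.03 0.29 0" --pt "-0.035 0.33 0" --pt "-0.041 0.365 0" --pt "-0.041 0.385 0" --pt "-0.041 0.396 0" --spin '[0,0,0,0,0,0,0,0,0,0,0,0]'

```text
clock: 6.48
tcp_pos: [514.9, 223.3, 263.9]
tcp_rot: [-0.0, -0.002, 1.0, -0.0]
contact_force: [0.2, -0.1, -3.3]
opening: 42.4
finger_force: 45.0
```

```bash
python3 - <<'E'
from h import *
s=env.sense(); print(s['tcp_pos'],s['contact_force'],s['opening'],s['finger_force'])
c=cam('side'); a=cv2.resize(c['pixels'][80:280,180:480],None,fx=2.6,fy=2.6); cv2.imwrite('pics/s2.png',a[:,:,::-1])
E
```

```text
[514.94274203 223.272205   263.94781588] [ 0.20385271 -0.14514192 -3.28763809] 42.35291816799452 44.96281775245734
```

View pics/s2.png

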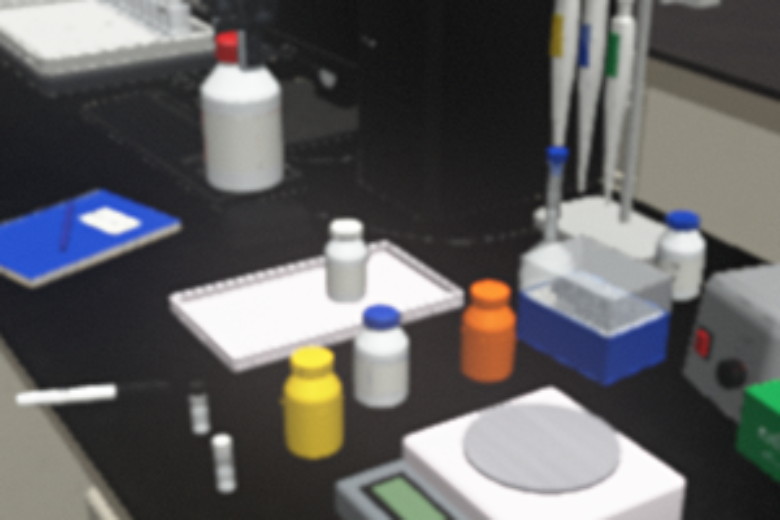

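The bottle hangs upright in the grip (crop ~(243,120)) above the tray's near half. The white bottle at (346,260) is clear, so I'm lowering it.

Emit:
move_arm --pt "0 0 -0.02" --pt "0 0 -0.05" --pt "0 0 -0.08" --pt "0 0 -0.11" --pt "0 0 -0.13" --pt "0 0 -0.142" --pt "0 0 -0.147" --pt "0 0 -0.15" --pt "0 0 -0.151" --pt "0 0 -0.151" --spin '[0,0,0,0,0,0,0,0,0,0]'

```text
clock: 7.78
tcp_pos: [515.6, 222.4, 113.8]
tcp_rot: [0.001, -0.002, 1.0, 0.0]
contact_force: [0.5, -0.3, -3.4]
opening: 42.4
finger_force: 45.0
```

Emit:
move_arm --pt "0 0 -0.001" --pt "0 0 -0.002" --pt "0 0 -0.003" --pt "0 0 -0.003" --spin '[0,0,0,0]'

```text
clock: 8.28
tcp_pos: [515.6, 222.3, 111.8]
tcp_rot: [0.001, -0.002, 1.0, 0.0]
contact_force: [-1.7, -1.0, 6.2]
opening: 42.6
finger_force: 47.8
```

The force flipped to +6 N at the expected height, so the bottle is on the tray floor. I'll release and rise.

Emit:
move_arm --pt "0 0 0" --pt "0 0 0" --pt "0 0 0" --pt "0 0 0" --pt "0 0 0" --pt "0 0 0" --pt "0 0 0.02" --pt "0 0 0.06" --pt "0 0 0.11" --pt "0 0 0.15" --pt "0 0 0.15" --spin '[0,0,0,0,0,0,0,0,0,0,0]' --grip 1

```text
clock: 9.65
tcp_pos: [517.3, 222.9, 264.2]
tcp_rot: [0.004, -0.002, 1.0, 0.001]
contact_force: [-0.5, 0.5, -0.7]
opening: 85.6
finger_force: 0.0
```

Emit:
move_arm --pt "-0.005 -0.04 0" --pt "-0.01 -0.09 0" --pt "-0.02 -0.14 0" --pt "-0.03 -0.19 0" --pt "-0.04 -0.24 0" --pt "-0.05 -0.29 0" --pt "-0.06 -0.33 0" --pt "-0.06 -0.35 0" --pt "-0.06 -0.35 0" --spin '[0,0,0,0,0,0,0,0,0]' --grip -1

```text
clock: 10.78
tcp_pos: [454.6, -128.6, 259.1]
tcp_rot: [-0.001, -0.0, 1.0, 0.001]
contact_force: [-0.1, 0.5, -0.7]
opening: 0.0
finger_force: 0.0
```

```bash
python3 - <<'E'
from h import *
s=env.sense(); print(s['tcp_pos'],s['clock'])
def big(c,lo,hi,box):
    hsv=cv2.cvtColor(c['pixels'],cv2.COLOR_RGB2HSV); m=cv2.inRange(hsv,lo,hi); k=np.zeros_like(m); x0,y0,x1,y1=box; k[y0:y1,x0:x1]=m[y0:y1,x0:x1]
    return k
w,t,sd=cam('wrist'),cam('top'),cam('side')
for n,c in (('w',w),('t',t),('s',sd)): print(n,blobs(c,(95,110,60),(130,255,255),60),'RED',blobs(c,(165,110,60),(180,255,255),40))
# pan in side: greyer than housing
g=cv2.cvtColor(sd['pixels'],cv2.COLOR_RGB2GRAY); print(g[235:265:3,340:440:8])
cv2.imwrite('pics/w3.png',np.hstack([w['pixels'][:,:,::-1]])); cv2.imwrite('pics/s3.png',sd['pixels'][:,:,::-1])
E
```

```text
[ 454.63785313 -128.59373984  259.10721364] 10.775
w [([241.8, 175.8], [232, 167, 20, 19, 287]), ([459.8, 262.4], [445, 249, 31, 28, 672])] RED [([637.4, 250.0], [635, 240, 5, 22, 59])]
t [([317.5, 32.9], [310, 26, 16, 15, 183]), ([291.6, 68.5], [286, 63, 12, 12, 107]), ([338.4, 123.4], [314, 118, 50, 11, 345]), ([320.8, 187.9], [314, 180, 14, 16, 175]), ([113.4, 245.6], [74, 191, 80, 106, 5234]), ([439.4, 238.6], [434, 233, 12, 12, 103])] RED [([234.6, 199.7], [227, 192, 17, 17, 199])]
s [([232.6, 62.8], [215, 55, 34, 16, 149]), ([393.9, 139.3], [390, 136, 9, 9, 61]), ([203.2, 169.4], [162, 152, 88, 35, 1329]), ([441.9, 164.2], [435, 161, 14, 7, 78]), ([408.2, 211.9], [379, 193, 59, 35, 1024]), ([326.2, 201.5], [320, 198, 13, 8, 91]), ([355.3, 286.8], [349, 281, 13, 12, 122])] RED [([274.3, 158.4], [266, 152, 18, 13, 145])]
[[ 52  54  53  51 135 222 219 244  54  43  40  36  32]
 [ 53  54  51 177 199 201 200 198 195  43  41  35  35]
 [ 53  49 244 206 200 200 204 201 200  89  41  39  35]
 [ 51 248 251 201 200 200 203 201 201 198  42  40  33]
 [250 251 251 200 203 202 201 205 204 200 115  40  34]
 [250 251 247 202 201 201 201 204 203 202 254  36  39]
 [236 251 252 201 202 204 202 202 204 204 250 151  38]
 [153 251 252 203 204 200 200 203 204 202 251 253  33]
 [141 244 251 192 200 199 204 202 202 203 252 251 203]
 [156 177 251 220 203 204 201 199 202 194 251 251 252]]
```

View pics/w3.png

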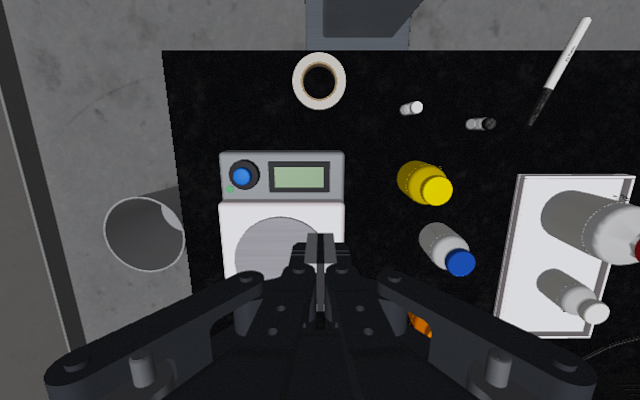

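View pics/s3.png

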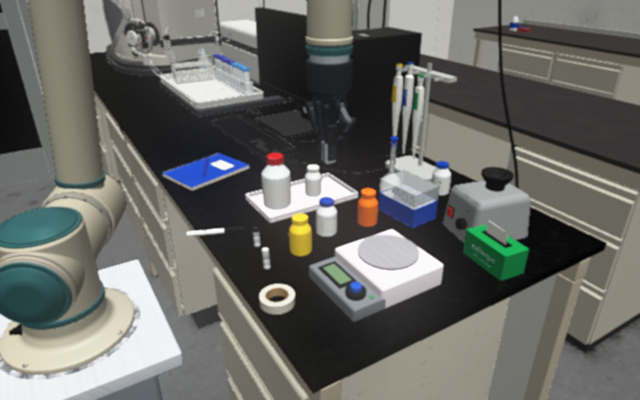

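The side view shows the red bottle upright in the tray (275,180) beside the white bottle (313,180), and the pan is empty (388,252). In the wrist view the button is at (242,176). Next I'll refine the button, pan and blue bottle.

```bash
python3 - <<'E'
from h import *
w,t,sd=cam('wrist'),cam('top'),cam('side')
P={'tare':((241.8,175.8),(439.4,238.6),(355.3,286.8)),'blue':((459.8,262.4),(320.8,187.9),(326.2,201.5))}
for n,(a,b,c) in P.items():
    for x,y in ((ray(w,*a),ray(t,*b)),(ray(w,*a),ray(sd,*c)),(ray(t,*b),ray(sd,*c))): p,e=tri(x,y); print(n,p.round(1),e.round(1))
print('red',tri(ray(t,234.6,199.7),ray(sd,274.3,158.4)))
E=[]
for c,box in ((t,(386,160,452,222)),(sd,(352,228,425,275))):
    g=cv2.cvtColor(c['pixels'],cv2.COLOR_RGB2GRAY); x0,y0,x1,y1=box; m=np.zeros_like(g); m[y0:y1,x0:x1]=cv2.inRange(g,150,225)[y0:y1,x0:x1]
    m=cv2.morphologyEx(m,cv2.MORPH_OPEN,np.ones((5,5))); k=max(cv2.findContours(m,0,1)[0],key=cv2.contourArea); e=cv2.fitEllipse(cv2.convexHull(k)); print(e, onz(c,*e[0],68)); E.append(ray(c,*e[0]))
print('pan',tri(*E))
E
```

```text
tare [ 459.3 -235.8    3.3] 2.1
tare [ 452.1 -222.5   50.9] 1.7
tare [ 451.9 -225.2   53.3] 1.3
blue [554.2  42.7  80.2] 5.6
blue [555.4  45.9  75.6] 2.9
blue [556.1  42.   77.8] 2.5
red (array([515.28548236, 221.84227117, 129.41691219]), np.float64(1.5999017931894366))
((441.76727294921875, 174.20458984375), (25.456504821777344, 34.889678955078125), 117.186767578125) [ 596.83894589 -230.22820216   68.        ]
((387.7430114746094, 252.0484619140625), (35.574363708496094, 61.85665512084961), 95.54285430908203) [ 555.18950875 -184.1073435    68.        ]
pan (array([ 565.56329683, -211.1401503 ,   89.84019991]), np.float64(55.07105894823899))
```

Emit:
move_arm --pt "-0.003 -0.04 0" --pt "-0.003 -0.08 -0.03" --pt "-0.003 -0.096 -0.08" --pt "-0.003 -0.096 -0.13" --pt "-0.003 -0.096 -0.17" --pt "-0.003 -0.096 -0.185" --pt "-0.003 -0.096 -0.19" --pt "-0.003 -0.096 -0.195" --pt "-0.003 -0.096 -0.195" --spin '[0,0,0,0,0,0,0,0,0]'

```text
clock: 12.2
tcp_pos: [453.0, -224.1, 66.2]
tcp_rot: [0.001, -0.002, 1.0, -0.001]
contact_force: [-0.6, 0.1, 0.3]
opening: -0.3
finger_force: 0.0
```

Emit:
move_arm --pt "0 0 -0.004" --pt "0 0 -0.007" --pt "0 0 -0.01" --pt "0 0 -0.01" --spin '[0,0,0,0]'

```text
clock: 12.7
tcp_pos: [452.4, -223.9, 55.4]
tcp_rot: [0.0, -0.002, 1.0, -0.0]
contact_force: [0.7, 0.5, 2.1]
opening: -0.2
finger_force: 1.1
```

Emit:
move_arm --pt "0 0 -0.002" --pt "0 0 -0.003" --pt "0 0 -0.003" --spin '[0,0,0]'

```text
clock: 13.08
tcp_pos: [452.5, -223.9, 52.4]
tcp_rot: [0.0, -0.002, 1.0, -0.0]
contact_force: [0.4, -0.3, 3.5]
opening: -0.3
finger_force: 1.8
```

Emit:
move_arm --pt "0 0 -0.0015" --pt "0 0 -0.0025" --pt "0 0 -0.0025" --spin '[0,0,0]'

```text
clock: 13.45
tcp_pos: [452.5, -223.9, 51.8]
tcp_rot: [0.0, -0.002, 1.0, -0.0]
contact_force: [-2.4, 1.1, 17.6]
opening: -0.0
finger_force: 8.9
```

The force climbed to the spring's ~4 N and then stopped hard at 17.6 N, so the button is fully down. I'll rise, go above the blue bottle and open.

Emit:
move_arm --pt "0 0 0.03" --pt "0 0 0.08" --pt "0 0 0.13" --pt "0.01 0.03 0.15" --pt "0.03 0.08 0.15" --pt "0.05 0.13 0.15" --pt "0.07 0.18 0.15" --pt "0.09 0.23 0.15" --pt "0.1 0.255 0.15" --pt "0.104 0.266 0.15" --pt "0.104 0.266 0.15" --pt "0.104 0.266 0.15" --spin '[0,0,0,0,0,0,0,0,0,0,0,0]' --grip -1

```text
clock: 14.95
tcp_pos: [555.8, 41.1, 199.7]
tcp_rot: [-0.0, -0.001, 1.0, -0.0]
contact_force: [-0.1, 0.2, -0.2]
opening: 0.1
finger_force: 0.0
```

```bash
python3 - <<'E'
from h import *
print(env.sense()['tcp_pos'])
t,sd,w=cam('top'),cam('side'),cam('wrist')
print(blobs(w,(95,110,60),(130,255,255),60))
E=[]
for n,c,box in (('t',t,(386,160,452,222)),('s',sd,(352,228,425,275))):
    g=cv2.cvtColor(c['pixels'],cv2.COLOR_RGB2GRAY); x0,y0,x1,y1=box; m=np.zeros_like(g); m[y0:y1,x0:x1]=cv2.inRange(g,120,225)[y0:y1,x0:x1]
    m=cv2.morphologyEx(m,cv2.MORPH_OPEN,np.ones((7,7))); k=max(cv2.findContours(m,0,1)[0],key=cv2.contourArea); e=cv2.fitEllipse(cv2.convexHull(k)); print(e,cv2.boundingRect(k), onz(c,*e[0],68)); E.append(ray(c,*e[0]))
print('pan',tri(*E))
a=np.hstack([cv2.resize(t['pixels'][110:260,190:470],None,fx=1.4,fy=1.4),cv2.resize(sd['pixels'][180:330,270:450],(252,210)) ]); print(a.shape); cv2.imwrite('pics/x4.png',a[:,:,::-1])
E
```

```text
[555.84077863  41.11238577 199.65922418]
[([36.0, 78.7], [20, 66, 33, 26, 662]), ([320.9, 192.9], [303, 175, 37, 37, 1042]), ([320.0, 320.6], [315, 311, 12, 20, 166])]
((418.8033142089844, 190.2606964111328), (49.761329650878906, 51.765419006347656), 106.97881317138672) (394, 166, 51, 49) [ 558.65446035 -178.19981329   68.        ]
((387.7266845703125, 251.87841796875), (35.93019104003906, 62.27299499511719), 95.90543365478516) (358, 235, 60, 36) [ 555.53015515 -183.62215296   68.        ]
pan (array([ 559.55222907, -178.91827914,   63.95432535]), np.float64(0.0525010120762521))
(210, 644, 3)
```

View pics/x4.png

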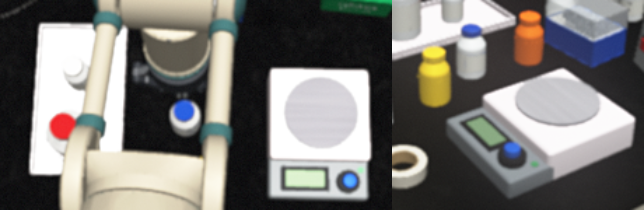

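The pan is empty, with its centre at (558,-179) and height 64–68 in agreement. The blue cap sits on the gripper's centre line (col 321). I'll open and descend around the body.

Emit:
move_arm --pt "0 0 0" --pt "0 0 0" --pt "0 0 0" --pt "0 0 0" --pt "0 0 -0.03" --pt "0 0 -0.07" --pt "0 0 -0.11" --pt "0 0 -0.14" --pt "0 0 -0.16" --pt "0 0 -0.17" --pt "0 0 -0.173" --pt "0 0 -0.173" --spin '[0,0,0,0,0,0,0,0,0,0,0,0]' --grip 1

```text
clock: 16.6
tcp_pos: [556.9, 42.3, 27.4]
tcp_rot: [0.001, -0.002, 1.0, 0.0]
contact_force: [1.0, 0.5, 0.6]
opening: 85.5
finger_force: 0.0
```

Emit:
move_arm --pt "0 0 0" --pt "0 0 0" --pt "0 0 0" --pt "0 0 0" --pt "0 0 0" --pt "0 0 0" --pt "0 0 0" --pt "0 0 0" --spin '[0,0,0,0,0,0,0,0]' --grip -1 --force 30

```text
clock: 17.6
tcp_pos: [556.7, 42.1, 27.6]
tcp_rot: [0.001, -0.002, 1.0, -0.0]
contact_force: [-1.0, -0.8, 6.1]
opening: 46.1
finger_force: 31.0
```

The opening is 46 rather than 49 and there is an upward reaction, so the pads sit on the shoulder edge. I'll reopen, go 8 mm lower and regrip.

Emit:
move_arm --pt "0 0 0" --pt "0 0 0" --pt "0 0 0" --pt "0 0 0" --pt "0 0 -0.003" --pt "0 0 -0.008" --pt "0 0 -0.008" --spin '[0,0,0,0,0,0,0]' --grip 1

```text
clock: 18.48
tcp_pos: [555.8, 42.3, 18.2]
tcp_rot: [-0.001, -0.002, 1.0, 0.0]
contact_force: [0.0, -0.2, -0.1]
opening: 85.0
finger_force: 0.0
```

Emit:
move_arm --pt "0 0 0" --pt "0 0 0" --pt "0 0 0" --pt "0 0 0" --pt "0 0 0" --pt "0 0 0" --pt "0 0 0" --pt "0 0 0" --spin '[0,0,0,0,0,0,0,0]' --grip -1 --force 30

```text
clock: 19.48
tcp_pos: [556.5, 42.2, 19.2]
tcp_rot: [0.0, -0.002, 1.0, -0.0]
contact_force: [-1.0, 0.2, 5.1]
opening: 46.7
finger_force: 31.3
```

```bash
python3 - <<'E'
from h import *
sd,t=cam('side'),cam('top')
for c in (sd,t): print(blobs(c,(95,110,60),(130,255,255),60))
a=cv2.resize(sd['pixels'][160:280,270:420],None,fx=3.5,fy=3.5); cv2.imwrite('pics/s5.png',a[:,:,::-1])
E
```

```text
[([232.6, 62.8], [214, 55, 35, 16, 149]), ([393.9, 139.4], [390, 136, 9, 9, 62]), ([203.1, 169.4], [162, 152, 88, 35, 1332]), ([441.8, 164.2], [435, 161, 14, 7, 77]), ([407.9, 211.8], [379, 193, 59, 36, 1032]), ([355.3, 286.7], [349, 281, 13, 12, 121])]
[([317.4, 32.9], [310, 26, 16, 15, 182]), ([291.7, 68.4], [286, 63, 12, 12, 105]), ([358.1, 121.5], [352, 118, 12, 8, 66]), ([113.7, 237.4], [74, 191, 80, 84, 4236]), ([439.4, 238.6], [434, 233, 12, 12, 105])]
```

View pics/s5.png

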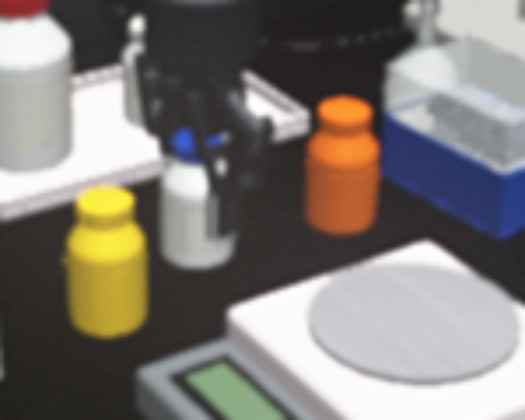

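The gripper holds the blue bottle centred on its body: bottle at crop (199,220), near finger at (220,200), as geometry predicts. I'll lift and carry it to the pan.

Emit:
move_arm --pt "0 0 0.015" --pt "0 0 0.045" --pt "0 0 0.08" --pt "0 0 0.11" --pt "0 0 0.125" --pt "0 0 0.13" --pt "0 0 0.13" --spin '[0,0,0,0,0,0,0]'

```text
clock: 20.45
tcp_pos: [555.8, 42.3, 148.2]
tcp_rot: [-0.001, -0.002, 1.0, 0.0]
contact_force: [-1.4, -0.5, -1.1]
opening: 46.4
finger_force: 31.1
```

Emit:
move_arm --pt "0 -0.02 0" --pt "0 -0.05 0" --pt "0.001 -0.085 0" --pt "0.001 -0.12 0" --pt "0.002 -0.155 0" --pt "0.002 -0.185 0" --pt "0.002 -0.205 0" --pt "0.002 -0.216 0" --pt "0.002 -0.221 0" --pt "0.002 -0.221 0" --spin '[0,0,0,0,0,0,0,0,0,0]'

```text
clock: 21.7
tcp_pos: [558.3, -178.3, 148.8]
tcp_rot: [-0.0, -0.002, 1.0, 0.0]
contact_force: [0.1, -0.3, -1.4]
opening: 46.3
finger_force: 31.1
```

Emit:
move_arm --pt "0 0 -0.015" --pt "0 0 -0.035" --pt "0 0 -0.047" --pt "0 0 -0.053" --pt "0 0 -0.056" --pt "0 0 -0.058" --pt "0 0 -0.059" --pt "0 0 -0.059" --spin '[0,0,0,0,0,0,0,0]'

```text
clock: 22.7
tcp_pos: [558.5, -178.9, 90.1]
tcp_rot: [0.0, -0.002, 1.0, -0.0]
contact_force: [0.7, -0.4, -0.6]
opening: 46.7
finger_force: 31.1
```

```bash
python3 - <<'E'
from h import *
sd=cam('side'); a=cv2.resize(sd['pixels'][140:320,270:480],None,fx=3,fy=3); cv2.imwrite('pics/s6.png',a[:,:,::-1])
E
```

```text
(no output)
```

View pics/s6.png

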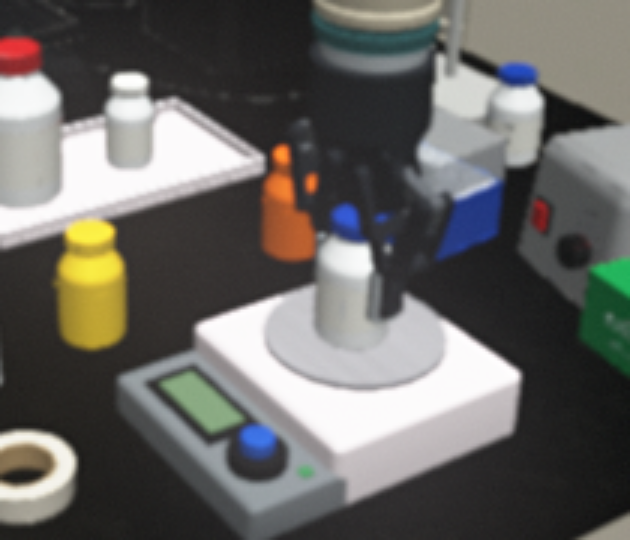

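The blue bottle is upright just above the middle of the pan (crop 352,300). I'll lower it in small steps until it touches.

Emit:
move_arm --pt "0 0 -0.001" --pt "0 0 -0.002" --pt "0 0 -0.002" --spin '[0,0,0]'

```text
clock: 23.12
tcp_pos: [558.2, -178.7, 87.7]
tcp_rot: [-0.0, -0.002, 1.0, 0.0]
contact_force: [-0.2, -0.3, -1.5]
opening: 47.0
finger_force: 31.1
```

Emit:
move_arm --pt "0 0 -0.001" --pt "0 0 -0.002" --pt "0 0 -0.002" --spin '[0,0,0]'

```text
clock: 23.5
tcp_pos: [558.4, -178.8, 87.2]
tcp_rot: [0.0, -0.002, 1.0, -0.0]
contact_force: [-1.8, 1.3, 7.2]
opening: 46.5
finger_force: 32.0
```

Contact at +7 N. I'll release and rise clear.

Emit:
move_arm --pt "0 0 0" --pt "0 0 0" --pt "0 0 0" --pt "0 0 0" --pt "0 0 0" --pt "0 0 0" --pt "0 0 0.02" --pt "0 0 0.06" --pt "0 0 0.11" --pt "0 0 0.15" --pt "0 0 0.17" --pt "0 0 0.17" --spin '[0,0,0,0,0,0,0,0,0,0,0,0]' --grip 1

```text
clock: 25.0
tcp_pos: [559.2, -179.1, 257.7]
tcp_rot: [0.002, -0.002, 1.0, -0.001]
contact_force: [0.9, 0.6, -1.1]
opening: 85.1
finger_force: 0.0
```

Emit:
move_arm --pt "-0.02 0.03 0" --pt "-0.05 0.07 0" --pt "-0.08 0.11 0" --pt "-0.1 0.15 0" --pt "-0.11 0.17 0" --pt "-0.11 0.17 0" --pt "-0.11 0.17 0" --spin '[0,0,0,0,0,0,0]'

```text
clock: 25.88
tcp_pos: [448.4, -9.2, 255.1]
tcp_rot: [-0.0, -0.002, 1.0, -0.0]
contact_force: [0.6, -0.0, 0.2]
opening: 85.4
finger_force: 0.0
```

```bash
python3 - <<'E'
from h import *
sd,t=cam('side'),cam('top'); s=env.sense(); print(s['tcp_pos'],s['contact_force'],s['clock'])
for c in (sd,t): print([b for b in blobs(c,(95,110,60),(130,255,255),60)],blobs(c,(165,110,60),(180,255,255),40))
a=np.hstack([cv2.resize(sd['pixels'][130:310,230:470],(480,360)),cv2.resize(t['pixels'][150:270,370:470],(300,360))]); cv2.imwrite('pics/s7.png',a[:,:,::-1])
E
```

```text
[448.71721403  -9.53620838 255.29938951] [-1.00365284  0.24499343 -0.44898927] 25.975
[([232.5, 62.8], [214, 55, 35, 16, 148]), ([393.9, 139.3], [390, 136, 9, 9, 63]), ([203.2, 169.4], [162, 152, 88, 35, 1335]), ([441.9, 164.2], [435, 161, 14, 7, 78]), ([406.4, 212.3], [379, 193, 59, 36, 1107]), ([355.3, 286.8], [349, 281, 13, 12, 122])] [([274.2, 158.1], [266, 152, 18, 13, 147])]
[([317.5, 32.9], [310, 26, 16, 15, 181]), ([291.6, 68.4], [286, 63, 12, 12, 107]), ([341.1, 123.0], [314, 118, 51, 10, 310]), ([426.1, 182.7], [418, 176, 17, 15, 194]), ([113.4, 245.6], [74, 191, 80, 106, 5239]), ([439.4, 238.6], [434, 233, 12, 12, 104])] [([234.7, 199.6], [227, 192, 17, 16, 203])]
```

View pics/s7.png

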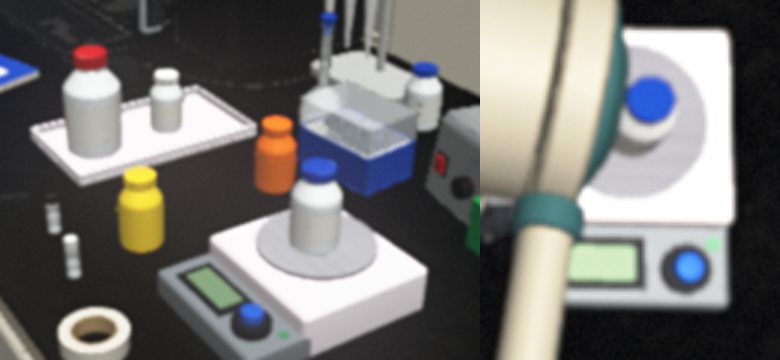

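Both bottles stand upright, blue mid-pan at (316,210) and red in the tray at (92,105). The button is up and nothing else has moved. I'll do a last position check and hand in if it passes.

```bash
python3 - <<'E'
from h import *
t=cam('top'); p=onz(t,426.1,182.7,149); print(p); d=np.hypot(p[0]-558,p[1]+179); print(d)
if d<12: print(ticket.finish_job())
E
```

```text
[ 556.58161528 -178.79266713  149.        ]
1.4334581055954947
the job is handed in; nothing more can be done
None
```

The job is handed in: the red bottle stands in the tray, the tare button was pressed fully down on the empty pan, and the blue bottle stands upright about 1.4 mm (measured) from the pan's centre; no verdict was returned.

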